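# Lower the taller support post to its next hole

### The arm

A 6-joint arm with a two-finger parallel gripper is mounted at the origin on a cart in front of the work surface, level with it; the furniture and walls round the work are solid. World frame = base frame: x ahead of the robot, y to its left, z up, the work surface at z = 0. Lengths are in m, angles in rad, forces in N, time in s.
With the tool pointing down it reaches from about 0.3 to 0.775 m from the base axis. Payload 14.6 kg.
Tool frame: the origin (TCP) lies on the centre line of the jaws, within the pads' length; the fingertips stand 19 mm ahead of it and the grasp point (between the pads) is the TCP (ctrl.tip_reach is the distance from the TCP to the fingertips, in m); x points along the fingers, y is the direction in which the jaws open and shut, and the axes are right-handed (so a half turn about x gives the same grasp; the last joint's range is limited). The gripper opens to 94 mm and grips with 3 to 60 N. Pads are 16 mm wide; open, the fingers measure 119 mm over their backs; the gripper's body (75 mm by 177 mm) begins 78 mm behind the grasp point.
Start: joints at [1.277, 0.3, 1.521, -0, 1.321, -0.067], TCP at [0.124, 0.536, 0.224] pointing down, gripper open.
Joint ranges: [-3.03, 3.03], [-0.79, 2.21], [0.23, 2.52], [-1.04, 4.18], [0, 3.07], [-2.55, 2.55]. Speed limits (rad/s): [2.22, 2.22, 2.57, 3.14, 3.14, 3.14].

### API

Orientations are given as [roll, pitch, yaw] about the fixed x, y, z axes, in that order (R = Rz(yaw) Ry(pitch) Rx(roll)).
In Python, from station import ctrl, optics, models gives the robot as it stands. The module is installed in compiled form; this text tells all that it offers.
- The arm moves only by the tool arm_command, never from a script. Its argument "deltas" is a list of rows, each an object with "translation": the shift along the tool's x, y, z in units of 25 mm (1.0 is 25 mm), a list of three; "turn": the turn, a rotation vector about the tool's x, y, z in units of 5 degrees (1.0 is 5 degrees), a list of three. In form: [{"translation": [x, y, z], "turn": [rx, ry, rz]}, ...]. A call has 1 to 12 rows; each row is the pose to reach, as a shift and turn from the pose commanded when the call began, along the tool's axes at that moment; what a row does not reach only later rows make up. A row lasts 1/12 s, in which the tool goes at most 41.7 mm and 7.16 degrees, less where a joint would pass 70% of its speed; a pose out of reach is approached as far as the arm can. A call with a gripper value outside its range is refused whole. "gripper" is the finger opening in mm, from 0 to 94, set as the call begins (left out, the last holds). The fingers move at their own pace and stop on an object; "force" is the grip in N (left out, the last holds). Time passes only in rows, so rows that repeat a pose let the fingers close. It gives the time, the measured TCP pose, the force and the opening at its end, in the units of the state.
- ctrl.get_obs(): the state, without advancing time (a new reading comes with each control period).
- optics.camera(name): name is "side" or "top"; returns the picture (420x560x3 uint8, red, green, blue); there is no depth.
- optics.get_calibration(name): a dict with "K" (3x3 intrinsics, pixels), "k1" (the pictures are not rectified: a ray, as slopes to the right and down, at radius r is drawn at 1 + k1 r^2 times it, then the intrinsics apply), "origin" and "orientation" of the camera in the world. Camera axes: x right, y down, z forward; pixel columns grow to the right and rows downward; lengths in m; the calibration is good to about 2 mm. A picture is of the moment at which its call begins. get_calibration takes no time and is no camera call.
- ctrl.hand_in(): hands the job in, once; it reports no verdict.
Trained networks look in the newest picture that a camera, given by its name, has taken for a name from the list of things; names that differ only in an ending like _2 or _b are one class to them, and where a whole thing is asked for, a point or a joint stands for the part that bears it (a point fixed in the world has none). Each returns a list of dicts, best first, with "score" (0 to 1); they miss things now and then, are a little off and sometimes report something else, mostly with a low value. They report only what shows in the picture. A call takes as long as a camera call.
- models.look_for(target, camera): "box" ([left, top, right, bottom] in pixels, round what is visible of it).
- models.cut_out(target, camera): "pixels" (420x560 bool, what is visible of it) and "box" ([left, top, right, bottom] in pixels, round what is visible of it).
- models.mark_of(target, camera): "at" ([column, row] in pixels: a listed point, or the origin of a listed thing).
The state is a dict: "time_s": time; "qpos": joint angles; "joint_vel": joint speeds; "tau": joint torques, N m; "ee_pos": TCP position; "eef_rot": TCP orientation; "force": force on the tool from outside, world axes, zero at the start; "moment": the same for the moment, N m; "grip_width": finger opening in m.
Only numpy, scipy, OpenCV 4.12 (cv2) and the standard library are available. Lean on these libraries where they do the work, as an engineer would, in place of code of your own. Each camera call takes 0.05 s, during which the arm holds its last target.

### The job

A panel will be laid across the two spring-button support posts, so they must be equally high. Press in the red button of the taller post and lower its sleeve by one hole, so that the button springs fully back out and the post is locked level with the shorter one. Leave the shorter post as it is set, and leave the things lying around where they are.

Things in the scene. Friction and masses are not known exactly. Their poses are not given: they have to be found in the camera images.
- post_tall: The taller of two like support posts; left or right varies. A blue 90 x 90 x 12 mm foot, fixed to the worktop, carries an upright 22 mm square aluminium tube with three holes 25 mm apart; a black sleeve slides down over it. Origin: under the foot's centre, on the tube's axis. z up; -x points out of the post's front, where the button is
- tall_top (a point): Centre of the flat top of the taller post's sleeve (grey round cap, 34 mm across), about 165 mm above the worktop at the start, on the tube's axis. The sleeve is 36 mm square and 80 mm long with the cap; its rear (+x) face is flat, with a ribbed thumb pad opposite the button. Axes as post_tall
- tall_button (a point): Centre of the outer face of the taller post's red button (18 mm wide, 24 mm high) in the sleeve's front, 28 mm below the cap's top, 27 mm from the tube's axis. It stands 9 mm proud at rest: 45 mm from button face to sleeve rear (37 mm pressed in). It moves with the sleeve and is pressed along +x. Axes as post_tall
- sleeve_tall (a joint): How far the taller post's sleeve is lowered, m. 0: top hole (start, within 1 mm); 0.025: next hole; 0.050: lowest hole. In a hole it is locked, with 2 mm play either way. Unlocked it slides at about 1.5 N down, 7 N up, up to 2 N more while the button rides on the tube, and stays where it is left
- button_tall (a joint): Travel of the taller post's button, m: 0 out, 0.008 fully in. Sprung: 3 N at rest, 8 N fully in. Beyond 0.006 its pin is clear of the hole and the sleeve can slide. Let go between holes it stays in at about 0.006, the pin riding on the tube; when the pin reaches a hole the button springs out by itself and locks the sleeve
- post_short: The shorter post, of the same make, already set to its second hole. Origin and axes as post_tall
- short_top (a point): Centre of the flat top of the shorter post's sleeve, about 140 mm above the worktop. Axes as post_short
- sleeve_short (a joint): As sleeve_tall, for the shorter post: starts at 0.025 within 1 mm and stays there
- button_short (a joint): As button_tall, for the shorter post: out at the start
- tape_roll: Loose cream tape roll lying flat, 96 mm across, 24 mm high; origin under its centre. Leave alone
- pliers: Loose red-handled pliers lying flat, 153 x 50 x 13 mm; origin under its centre. Leave alone
- lens_case: Loose blue lens case, 50 x 50 x 15 mm; origin under its centre. Leave alone
- under_rail (a point): Fixed point on the worktop straight below the gantry's thin, hard to see cross rail, which runs level along world y over the whole worktop, its lower edge 550 mm and its upper edge 635 mm above the worktop. It is solid and lies beyond the posts and above them: keep the arm's wrist and elbow short of it or below it

How it is judged:
On the way:
1. the taller post's button is pressed in far enough to free its sleeve (value of joint button_tall above 0.0055 m), for 0.05 s.
At the end, for the whole second after the job is handed in: The taller post's sleeve has gone down one hole (25 mm, within 4 mm) and its button is back out (within 1.5 mm); the shorter post is still in its second hole (within 4 mm) with its button out (value of joint sleeve_tall between 0.021 and 0.029 m and value of joint each of button_tall, button_short below 0.0015 m and value of joint sleeve_short between 0.021 and 0.029 m); the robot touches nothing.
It fails at once if the shorter post's sleeve is moved out of its hole (more than 6 mm) (distance of short_top from where it was at the start of the episode above 0.006 m).
It fails at once if the tape roll, the pliers or the lens case is moved more than 30 mm (distance of any of tape_roll, pliers, lens_case from where it was at the start of the episode above 0.03 m).
It also fails if it takes over 32 s, if anything falls off the work surface, if the arm or the gripper's body presses on something with over 40 N, if the wrist force passes 120 N, or if a joint passes its speed limit or range.

## Working session

There is one attempt and no reset: what is moved stays moved. The work goes in short steps, Python scripts to look and compute and a tool call to move; the robot and the scene stay as the last step left them, time stands still between calls to the robot, and variables do not carry over. Pictures are saved under pics/ and viewed, and the job is handed in when it is done.

Besides the shell and the picture viewer there is one more tool, called after "Request:" as name(argument=value, ...) on one line, values as JSON. arm_command: Moves the arm, as the interface text tells. Its arguments: {"type":"object","properties":{"deltas":{"type":"array"},"gripper":{"type":"number"},"force":{"type":"number"}},"required":["deltas"]}

```bash
mkdir -p pics; cat > h.py <<'E'
import numpy as np, cv2
from station import ctrl, optics, models
from scipy.spatial.transform import Rotation as R
np.set_printoptions(precision=4,suppress=True)
def Rm(o):
    o=np.array(o,float)
    if o.shape==(3,3): return o
    if o.shape==(4,): return R.from_quat(o).as_matrix()
    return R.from_euler('xyz',o).as_matrix()
def ray(cam,px):
    c=optics.get_calibration(cam);K=np.array(c['K']);k=c['k1']
    d=np.array([(px[0]-K[0,2])/K[0,0],(px[1]-K[1,2])/K[1,1]]);u=d.copy()
    for _ in range(30): u=d/(1+k*(u@u))
    v=Rm(c['orientation'])@np.array([u[0],u[1],1]);return np.array(c['origin']),v/np.linalg.norm(v)
def at_z(cam,px,z):
    o,v=ray(cam,px);return o+v*(z-o[2])/v[2]
def tri(a,b):
    o1,v1=ray('top',a);o2,v2=ray('side',b)
    A=np.array([v1,-v2]).T;s=np.linalg.lstsq(A,o2-o1,rcond=None)[0]
    p,q=o1+s[0]*v1,o2+s[1]*v2;return (p+q)/2,np.linalg.norm(p-q)
def proj(cam,P):
    c=optics.get_calibration(cam);K=np.array(c['K']);p=Rm(c['orientation']).T@(np.array(P)-c['origin'])
    u=p[:2]/p[2];u=u*(1+c['k1']*(u@u));return u*[K[0,0],K[1,1]]+K[:2,2]
def shot(cam,name):
    im=optics.camera(cam);cv2.imwrite(f'pics/{name}.png',im[:,:,::-1]);return im
E
python3 - <<'E'
from h import *
for c in ('side','top'): print(c,optics.get_calibration(c)); shot(c,c+'0')
m={}
for n in ['tall_top','tall_button','short_top','post_tall','post_short','under_rail']:
    for c in ('top','side'):
        r=models.mark_of(n,c); print(n,c,[(np.array(q['at']).round(1),round(q['score'],2)) for q in r][:3]); 
        if r: m[n,c]=r[0]['at']
    if (n,'top') in m and (n,'side') in m: print(tri(m[n,'top'],m[n,'side']))
print(ctrl.get_obs(),ctrl.tip_reach)
E
```

```text
side {'K': array([[439.4771,   0.    , 276.3413],
       [  0.    , 439.4771, 213.5757],
       [  0.    ,   0.    ,   1.    ]]), 'k1': -0.11428675916333683, 'origin': array([ 0.1156, -0.8739,  0.8544]), 'orientation': array([-2.217 , -0.0213, -0.4622])}
top {'K': array([[505.0583,   0.    , 271.2   ],
       [  0.    , 505.0583, 213.2528],
       [  0.    ,   0.    ,   1.    ]]), 'k1': -0.032798522819996664, 'origin': array([ 0.2903, -0.0021,  1.5911]), 'orientation': array([-2.9447,  0.0208, -1.5872])}
tall_top top [(array([209.2, 228.2]), 0.81), (array([215.8, 235.9]), 0.42)]
tall_top side [(array([235.3, 167.9]), 0.58)]
(array([0.5329, 0.2033, 0.1593]), np.float64(0.006649809020666537))
tall_button top [(array([206.8, 241.8]), 0.59), (array([349.3, 263.4]), 0.23)]
tall_button side [(array([229.2, 176. ]), 0.61)]
(array([0.5059, 0.2119, 0.1308]), np.float64(0.010589464618692937))
short_top top [(array([351.7, 254.1]), 0.8)]
short_top side [(array([270.9, 266.2]), 0.76)]
(array([ 0.4538, -0.2062,  0.1356]), np.float64(0.004855329878566414))
post_tall top [(array([216.3, 236. ]), 0.
[... 278 characters left out ...]
]
(array([ 0.4452, -0.2096, -0.0109]), np.float64(0.0046243781173039835))
under_rail top [(array([282.4, 223.5]), 0.8)]
under_rail side [(array([277.5, 241.4]), 0.85)]
(array([ 0.5707, -0.0093,  0.0161]), np.float64(0.0009952812004512498))
{'time_s': 0.7, 'qpos': array([ 1.2774,  0.2999,  1.521 ,  0.    ,  1.3207, -0.0666]), 'joint_vel': array([ 0.0004, -0.0016, -0.0004, -0.0008,  0.0012, -0.0004]), 'tau': array([  0.0001, -53.1557, -35.2888,   0.0708,   0.0212,   0.    ]), 'ee_pos': array([0.1237, 0.5359, 0.2244]), 'eef_rot': array([-2.8028,  1.5708, -3.0296]), 'force': array([ 0.5321, -0.1496, -0.32  ]), 'moment': array([-0.0128,  0.0085, -0.0214]), 'grip_width': 0.09430036939973194} 0.019
```

```bash
python3 - <<'E'
import cv2
t=cv2.imread('pics/top0.png');s=cv2.imread('pics/side0.png')
a=cv2.resize(t[180:290,150:250],(800,600)[:0] or (546,600),interpolation=cv2.INTER_CUBIC);cv2.imwrite('pics/tc.png',a)
a=cv2.resize(s[140:240,190:290],(600,600),interpolation=cv2.INTER_CUBIC);cv2.imwrite('pics/sc.png',a)
E
```

```text
(no output)
```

View pics/top0.png

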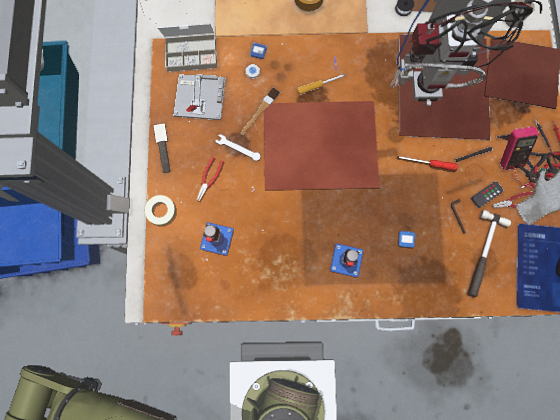

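View pics/side0.png

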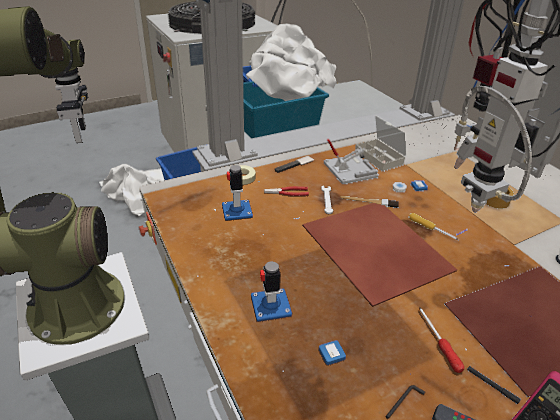

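View pics/tc.png

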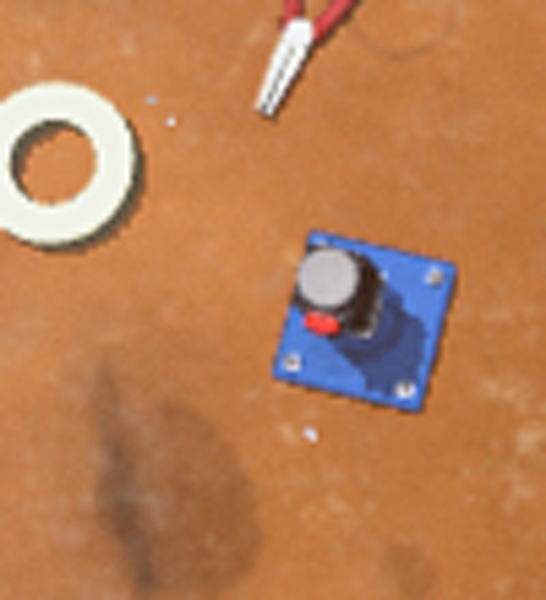

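View pics/sc.png

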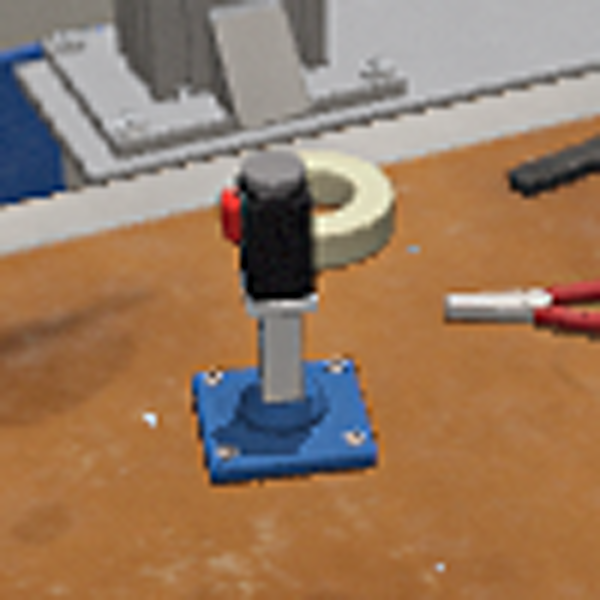

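```bash
cat > fit.py <<'E'
from h import *
from scipy.optimize import least_squares
h=.045
ct=np.array([150,180])+np.array([(310,232),(457,265),(420,410),(275,378)])*100/546.
cap_t=np.array([150,180])+np.array([329,277])*100/546.
cs=np.array([190,140])+np.array([(195,378),(348,358),(376,460),(212,475)])/6.
cap_s=np.array([190,140])+np.array([273,172])/6.
def model(p,cam):
    x,y,a=p[:3]; c,s=np.cos(a),np.sin(a)
    L=[(h,h),(h,-h),(-h,-h),(-h,h)] if cam=='top' else [(-h,h),(h,h),(h,-h),(-h,-h)]
    P=[(x+c*u-s*v,y+s*u+c*v,.012) for u,v in L]+[(x,y,.165)]
    return np.array([proj(cam,q) for q in P])
T=np.vstack([ct,cap_t]);S=np.vstack([cs,cap_s])
for nm,cams in (('top',['top']),('side',['side']),('both',['top','side'])):
    f=lambda p:np.concatenate([(model(p,c)-(T if c=='top' else S)).ravel() for c in cams])
    r=least_squares(f,[.53,.2,-.23]);print(nm,r.x,np.degrees(r.x[2]),r.fun.reshape(-1,2).round(1).tolist())
E
python3 - <<'E'
import runpy;runpy.run_path('fit.py')
from h import *
print(proj('side',[.124,.536,.224]))
for z in (.4,.45,.5,.55,.6,.65): print(z,proj('side',[.124,.536,z]))
o=ctrl.get_obs();print(Rm(o['eef_rot']))
s=cv2.imread('pics/side0.png')
cv2.imwrite('pics/sa.png',cv2.resize(s[0:150,0:150],(600,600),interpolation=cv2.INTER_CUBIC))
for n in ('tape_roll','pliers','lens_case'):
  r=models.mark_of(n,'top')[0];print(n,at_z('top',r['at'],0),r['score'])
E
```

```text
top [ 0.5272  0.1987 -0.2382] -13.647423804248275 [[-0.1, -0.5], [0.3, -0.5], [0.4, 0.5], [-0.6, 0.2], [-0.0, 0.2]]
side [ 0.5253  0.191  -0.253 ] -14.495328324111252 [[-0.9, -0.1], [0.7, 0.3], [0.6, -0.4], [-0.5, 0.2], [0.0, -0.1]]
both [ 0.5269  0.1967 -0.244 ] -13.981628615008004 [[0.6, -0.5], [1.0, -0.3], [1.0, 0.7], [-0.1, 0.2], [0.6, 0.3], [-1.1, -1.1], [0.4, -0.7], [0.4, -1.6], [-0.5, -0.9], [-0.2, -1.1]]
[ 80.3036 130.2925]
0.4 [67.734  77.9638]
0.45 [64.0263 61.8631]
0.5 [60.2761 45.2039]
0.55 [56.4983 27.9877]
0.6 [52.7121 10.224 ]
0.65 [48.9421 -8.0678]
[[-0.      0.2248  0.9744]
 [-0.      0.9744 -0.2248]
 [-1.     -0.     -0.    ]]
tape_roll [0.6288 0.3906 0.    ] 0.83
pliers [0.7167 0.2274 0.    ] 0.81Traceback (most recent call last):
  File "<stdin>", line 9, in <module>
IndexError: list index out of range
```

View pics/sa.png

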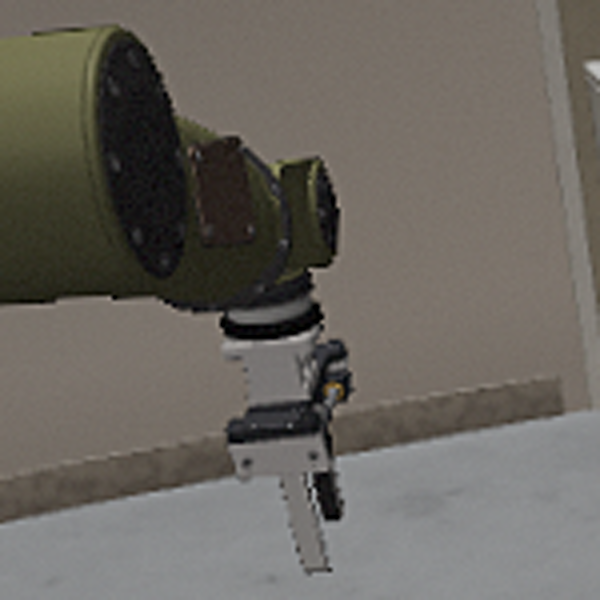

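Request:
arm_command(deltas=[{"translation":[0,-1.1,1.1],"turn":[1.4,0,0]},{"translation":[0,-2.3,2.2],"turn":[2.8,0,0]},{"translation":[0,-3.4,3.2],"turn":[4.2,0,0]},{"translation":[0,-4.6,4.3],"turn":[5.6,0,0]},{"translation":[0,-5.7,5.4],"turn":[7.0,0,0]},{"translation":[0,-6.9,6.4],"turn":[8.4,0,0]},{"translation":[0,-8.0,7.5],"turn":[9.8,0,0]},{"translation":[0,-9.1,8.6],"turn":[11.2,0,0]},{"translation":[0,-10.3,9.6],"turn":[12.6,0,0]},{"translation":[0,-11.4,10.7],"turn":[14,0,0]},{"translation":[0,-12.6,11.8],"turn":[15.4,0,0]},{"translation":[0,-13.7,12.8],"turn":[16.8,0,0]}], gripper=94)

```text
time_s: 1.85
ee_pos: [0.3591, 0.1282, 0.2248]
eef_rot: [1.903, 1.57, 0.204]
force: [-0.0, 0.4, -0.7]
grip_width: 0.094
```

Request:
arm_command(deltas=[{"translation":[0.9,1.2,0.3],"turn":[0.7,0,0]},{"translation":[1.8,2.4,0.6],"turn":[1.4,0,0]},{"translation":[2.7,3.6,0.9],"turn":[1.4,0,0]},{"translation":[3.5,4.8,1.1],"turn":[1.4,0,0]},{"translation":[3.5,5.75,1.2],"turn":[1.4,0,0]},{"translation":[3.5,5.75,1.2],"turn":[1.4,0,0]}])

```text
time_s: 2.35
ee_pos: [0.4999, 0.0817, 0.1355]
eef_rot: [-1.113, 1.569, -2.93]
force: [-0.1, 0.6, 0.0]
grip_width: 0.0944
```

```bash
python3 - <<'E'
from h import *
o=ctrl.get_obs();M=Rm(o['eef_rot']);print(o['ee_pos'],M,o['force'])
print('to post',M.T@(np.array([.527,.197,.137])-o['ee_pos'])/.025)
shot('top','top1');s=shot('side','side1')
cv2.imwrite('pics/s1c.png',cv2.resize(s[60:260,140:340,::-1],(600,600),interpolation=cv2.INTER_CUBIC))
E
```

```text
[0.4999 0.0817 0.1355] [[-0.0013  0.9699 -0.2436]
 [-0.0003 -0.2436 -0.9699]
 [-1.     -0.0012  0.0006]] [-0.1179  0.6329  0.0201]
to post [-0.0609 -0.0713 -4.738 ]
```

View pics/s1c.png

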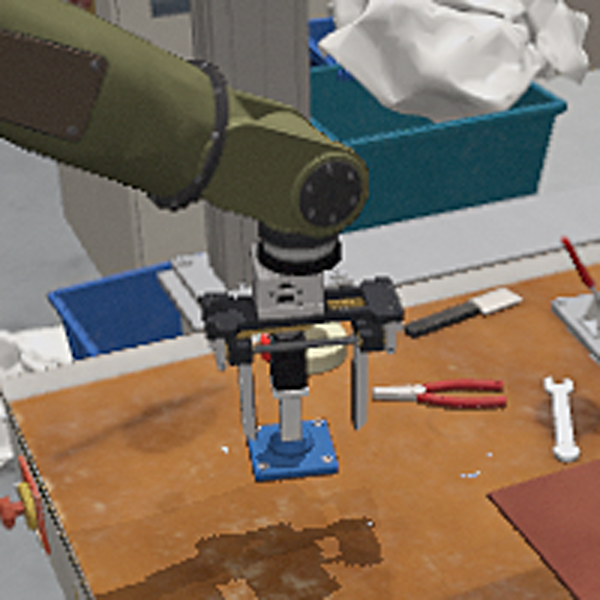

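View pics/top1.png

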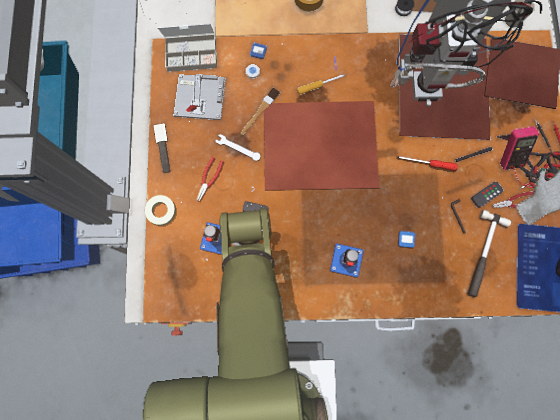

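Request:
arm_command(deltas=[{"translation":[0,-0.1,-1.0],"turn":[0,0,0]},{"translation":[0,-0.1,-2.0],"turn":[0,0,0]},{"translation":[0,-0.1,-3.0],"turn":[0,0,0]},{"translation":[-0.05,-0.1,-4.0],"turn":[0,0,0]},{"translation":[-0.05,-0.1,-4.75],"turn":[0,0,0]},{"translation":[-0.05,-0.1,-4.75],"turn":[0,0,0]},{"translation":[-0.05,-0.1,-4.75],"turn":[0,0,0]}])

```text
time_s: 3.03
ee_pos: [0.5229, 0.1995, 0.1386]
eef_rot: [1.93, 1.57, 0.117]
force: [-0.3, -0.6, 0.1]
grip_width: 0.0941
```

```bash
python3 - <<'E'
from h import *
o=ctrl.get_obs();M=Rm(o['eef_rot']);print(o['ee_pos'],o['force'])
s=shot('side','side2')
cv2.imwrite('pics/s2c.png',cv2.resize(s[110:230,180:300,::-1],(600,600),interpolation=cv2.INTER_CUBIC))
E
```

```text
[0.5229 0.1995 0.1386] [-0.2978 -0.5526  0.1173]
```

View pics/s2c.png

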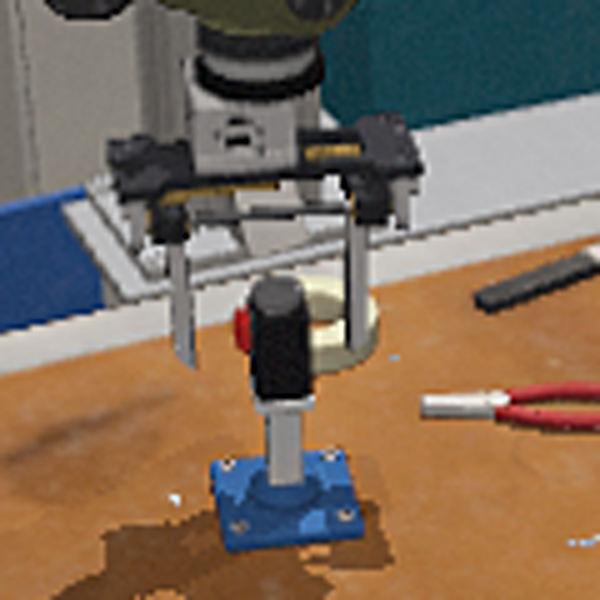

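Request:
arm_command(deltas=[{"translation":[0,0.16,0],"turn":[0,0,0]},{"translation":[0,0.16,0],"turn":[0,0,0]},{"translation":[0,0.16,0],"turn":[0,0,0]},{"translation":[0,0.16,0],"turn":[0,0,0]},{"translation":[0,0.16,0],"turn":[0,0,0]},{"translation":[0,0.16,0],"turn":[0,0,0]},{"translation":[0,0.16,0],"turn":[0,0,0]},{"translation":[0,0.16,0],"turn":[0,0,0]},{"translation":[0,0.16,0],"turn":[0,0,0]},{"translation":[0,0.16,0],"turn":[0,0,0]}], gripper=30, force=22)

```text
time_s: 3.92
ee_pos: [0.5279, 0.1976, 0.1382]
eef_rot: [1.328, 1.57, -0.487]
force: [3.3, -2.7, -3.5]
grip_width: 0.0369
```

```bash
python3 - <<'E'
from h import *
o=ctrl.get_obs();M=Rm(o['eef_rot']);print(o['ee_pos'],M.T@o['force'],o['force'],o['grip_width'])
s=shot('side','side3')
cv2.imwrite('pics/s3c.png',cv2.resize(s[110:230,180:300,::-1],(600,600),interpolation=cv2.INTER_CUBIC))
E
```

```text
[0.5279 0.1976 0.1382] [3.462  3.8349 1.774 ] [ 3.294  -2.6503 -3.459 ] 0.03688106493544208
```

View pics/s3c.png

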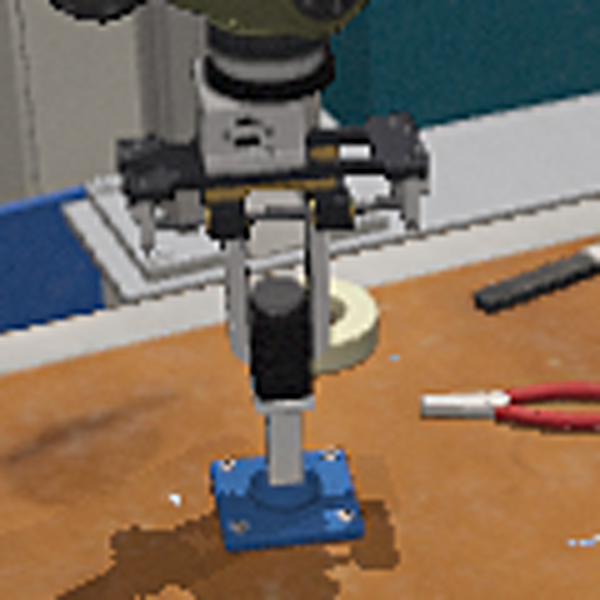

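Request:
arm_command(deltas=[{"translation":[0.2,0,0],"turn":[0,0,0]},{"translation":[0.4,0,0],"turn":[0,0,0]},{"translation":[0.6,0,0],"turn":[0,0,0]},{"translation":[0.8,0,0],"turn":[0,0,0]},{"translation":[1.0,0,0],"turn":[0,0,0]},{"translation":[1.0,0,0],"turn":[0,0,0]},{"translation":[1.0,0,0],"turn":[0,0,0]}])

```text
time_s: 4.55
ee_pos: [0.5279, 0.1976, 0.1121]
eef_rot: [0.557, 1.57, -1.258]
force: [7.0, -3.6, -6.0]
grip_width: 0.0371
```

```bash
python3 - <<'E'
from h import *
o=ctrl.get_obs();M=Rm(o['eef_rot']);print(o['ee_pos'],M.T@o['force'],o['force'],o['grip_width'])
s=shot('side','side4')
cv2.imwrite('pics/s4c.png',cv2.resize(s[110:230,180:300,::-1],(600,600),interpolation=cv2.INTER_CUBIC))
E
```

```text
[0.5279 0.1976 0.1121] [5.9819 7.6357 1.7977] [ 6.9743 -3.5938 -5.9802] 0.03713122193390791
```

View pics/s4c.png

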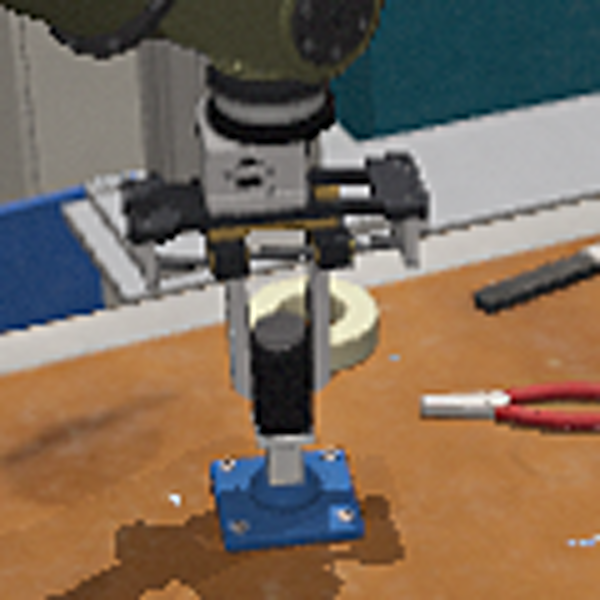

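Request:
arm_command(deltas=[{"translation":[0,0,0],"turn":[0,0,0]},{"translation":[0,0,0],"turn":[0,0,0]},{"translation":[0,0,0],"turn":[0,0,0]},{"translation":[0,0,0],"turn":[0,0,0]},{"translation":[0,0,0],"turn":[0,0,0]},{"translation":[0,0,0],"turn":[0,0,0]},{"translation":[0,0,0],"turn":[0,0,0]}], gripper=94)

```text
time_s: 5.18
ee_pos: [0.5278, 0.1979, 0.1134]
eef_rot: [2.217, 1.57, 0.402]
force: [0.3, -1.1, -0.2]
grip_width: 0.0798
```

```bash
python3 - <<'E'
from h import *
o=ctrl.get_obs();M=Rm(o['eef_rot']);print(o['ee_pos'],M.T@o['force'],o['force'],o['grip_width'])
s=shot('side','side5')
cv2.imwrite('pics/s5c.png',cv2.resize(s[110:230,180:300,::-1],(600,600),interpolation=cv2.INTER_CUBIC))
E
```

```text
[0.5278 0.1979 0.1134] [0.2317 0.5298 0.9655] [ 0.2807 -1.0649 -0.2318] 0.07981585873292772
```

View pics/s5c.png

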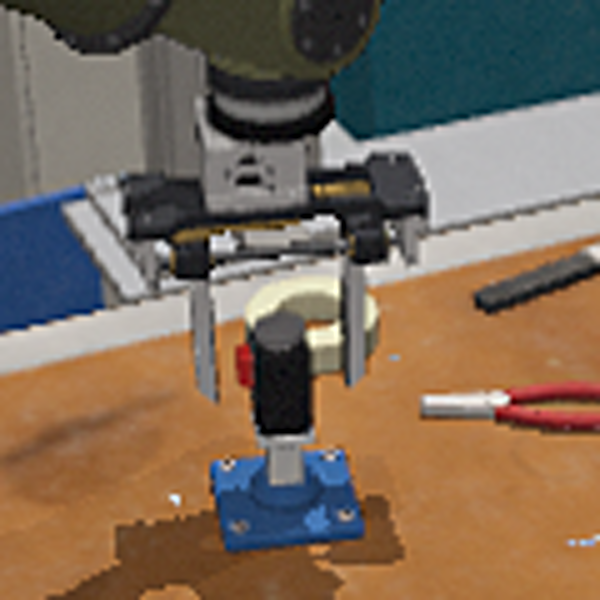

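Request:
arm_command(deltas=[{"translation":[0,0,0],"turn":[0,0,0]},{"translation":[0,0,0],"turn":[0,0,0]},{"translation":[0,0,0.9],"turn":[0,0,0]},{"translation":[0,0,2],"turn":[0,0,0]},{"translation":[0,0,3.2],"turn":[0,0,0]},{"translation":[0,0,4.5],"turn":[0,0,0]},{"translation":[-0.5,-1,5.2],"turn":[0,0,0]},{"translation":[-1,-2.5,5.2],"turn":[0,0,0]},{"translation":[-1.5,-4,5.2],"turn":[0,0,0]},{"translation":[-1.5,-5,4.5],"turn":[0,0,0]},{"translation":[-1.5,-5,4.5],"turn":[0,0,0]},{"translation":[-1.5,-5,4.5],"turn":[0,0,0]}])

```text
time_s: 6.23
ee_pos: [0.379, 0.1194, 0.1513]
eef_rot: [1.983, 1.569, 0.17]
force: [0.3, -0.4, 0.2]
grip_width: 0.0941
```

```bash
python3 - <<'E'
from h import *
o=ctrl.get_obs();print(o['ee_pos'],o['force'],o['grip_width'],o['time_s'])
s=shot('side','side6');t=shot('top','top6')
s0=cv2.imread('pics/side0.png')
r=lambda a:cv2.resize(a,(390,390),interpolation=cv2.INTER_CUBIC)
cv2.imwrite('pics/s6c.png',np.vstack([np.hstack([r(s[150:215,205:270,::-1]),r(s[245:310,238:303,::-1])])]))
t0=cv2.imread('pics/top0.png')
cv2.imwrite('pics/t6c.png',np.hstack([r(t0[205:265,185:245]),r(t[205:265,185:245,::-1])]))
for n in ('tall_top','short_top'):
  a=models.mark_of(n,'side');print(n,[(np.round(q['at'],1),round(q['score'],2)) for q in a])
for z in (.165,.14,.138,.142,.115): print(z,proj('side',[.5269,.1967,z]))
E
```

```text
[0.379  0.1194 0.1513] [ 0.3238 -0.3617  0.219 ] 0.09409020556522751 6.2333
tall_top [(array([234.6, 173.2]), 0.65), (array([240.6, 175.6]), 0.45)]
short_top [(array([271.6, 267.4]), 0.6)]
0.165 [235.3199 167.5601]
0.14 [235.591  174.5917]
0.138 [235.6126 175.1477]
0.142 [235.5695 174.0347]
0.115 [235.8586 181.474 ]
```

View pics/s6c.png

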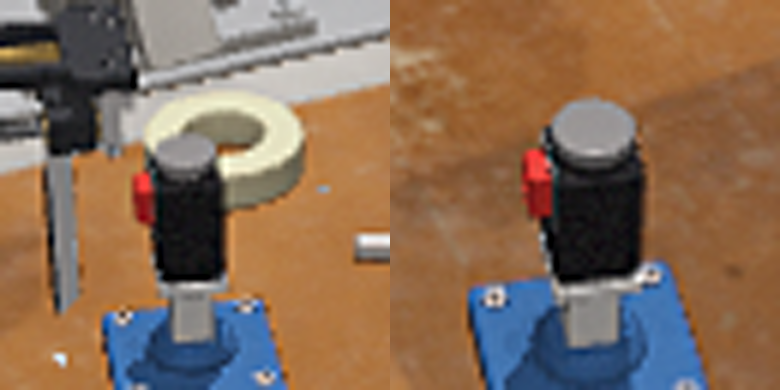

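View pics/t6c.png

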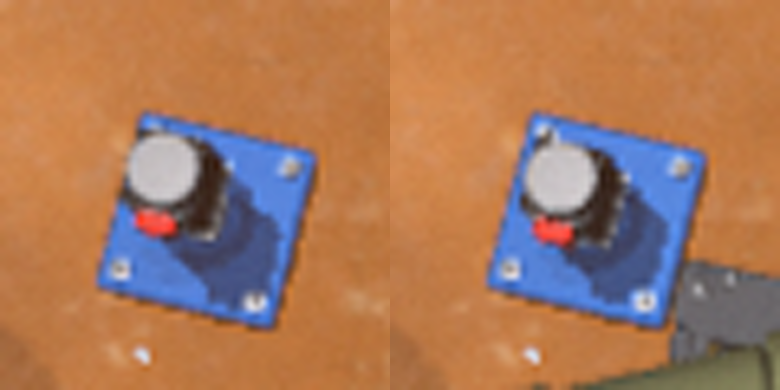

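View pics/side6.png

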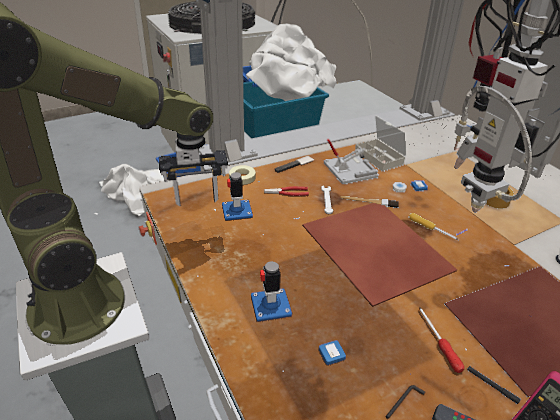

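```bash
python3 -c "
from h import *
print(ctrl.hand_in())"
```

```text
the job is handed in; nothing more can be done
None
```

The taller post is down one hole with its button back out, and I handed the job in with the arm clear of everything, at about 6.3 s of the 32 s allowed.

**What I did:** I brought the open gripper in from the side and below the rail. I squeezed the red button against the thumb pad until the opening was 36.9 mm, which is fully pressed. I then lowered the sleeve about 26 mm, let go, and backed off.

**What the last checks showed:**
- **Sleeve height:** in the side picture the cap had dropped about 6.9 px; one hole should be 7.0 px. The network's cap mark gave less, about 5.3 px (roughly 19 mm), but it is a noisy reading with a score of 0.65.
- **Button:** it stands as far out as at the start (about 21 px in the enlarged crop both times).
- **Shorter post and loose items:** I did not go near the shorter post, the tape roll, the pliers or the lens case, and they look unmoved. The network did not find the lens case, so I only checked it by eye.
- **Forces:** the tool read only about 10 N at most while lowering, and about 0 after backing off.
- **Post position:** my estimates from the two cameras differed by up to 8 mm, so I used a combined fit. The grip confirmed it.

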